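Ready the storeroom label printer after a roll change

ROBOT

A 7-joint arm with a two-finger parallel gripper is mounted at the origin on the work surface. World frame = base frame: x ahead of the robot, y to its left, z up, the work surface at z = 0. Lengths are in m, angles in rad, forces in N, time in s.
With the tool pointing down it reaches from about 0.425 to 0.875 m from the base axis. Payload 8.4 kg.
Tool frame: the origin (TCP) lies on the front face of the gripper's body, between the roots of the fingers; the fingertips stand 73 mm ahead of it and the grasp point (between the pads) lies 54 mm ahead of it; z points along the fingers, y is the line along which they close (so a half turn about z gives the same grasp; the last joint's range is limited). The gripper opens to 85 mm and grips with 20 to 120 N. Pads are 22 mm wide; open, the fingers measure 114 mm over their backs; the gripper's body (76 mm by 85 mm) begins 54 mm behind the grasp point. The pads swing forward as they close: fully open they stand 13 mm farther back than shut.
Start: joints at [-1.203, 0.333, 0.04, 1.465, -0.013, 1.343, -0.059], TCP at [0.293, 0.58, 0.304] pointing down, gripper open.
Joint ranges: [-2.58, 2.58], [-0.38, 2.09], [-1.3, 1.39], [0.25, 2.4], [-1.5, 4.64], [0.08, 2.09], [-2.65, 2.65]. Speed limits (rad/s): [2.22, 2.22, 2.79, 2.79, 3.14, 3.14, 3.14].

INTERFACE

Orientations are given as a rotation vector (axis times angle).
In Python, from plant import manip gives the robot as it stands.
- The arm moves only by the tool send_rows, never from a script. Its argument "commands" is a list of rows, each a list of 4 numbers: the shift along the tool's x, y, z in cm, then the turn about the tool's z in degrees. In form: [[x, y, z, yaw], ...]. A call has 1 to 20 rows; each row shifts and turns the commanded pose from where the row before left it, along the tool's axes as they then stand; what a row does not reach is not made up. A row lasts 1/10 s, in which the tool goes at most 50 mm and 8.59 degrees, less where a joint would pass 70% of its speed; a pose out of reach is approached as far as the arm can. A call with a gripper value outside its range is refused whole. "grip" is the opening, from -1 (shut) to 1 (fully open), so that 0 is half open, set as the call begins (left out, the last holds). The fingers move at their own pace and stop on an object; "newtons" is the grip in N (left out, the last holds). Time passes only in rows, so rows that do not move let the fingers close. It gives the time, the measured TCP pose, the force, the opening and the grip force at its end, in the units of the state.
- manip.get_state(): the state, without advancing time (a new reading comes with each control period).
- manip.camera(name): name is "scene" or "top" or "wrist"; returns a dict with "pixels" (480x640x3 uint8, red, green, blue), "fx", "fy", "cx", "cy" (pixels), "D" ([k1, k2, p1, p2, k3] as OpenCV has them; the pictures are not rectified), "xyz" and "orientation" of the camera in the world. Camera axes: x right, y down, z forward; pixel columns grow to the right and rows downward; lengths in m; the calibration is good to about 2 mm. A picture is of the moment at which its call begins. There is no depth.
- manip.finish_job(): hands the job in; it is judged then, once.
The state is a dict: "clock": time; "qpos": joint angles; "joint_vel": joint speeds; "tau": joint torques, N m; "tool_pos": TCP position; "orientation": TCP orientation; "contact_force": force on the tool from outside, world axes, zero at the start; "wrist_torque": the same for the moment, N m; "grip_width": finger opening in m; "gripper_force": force on a finger pad.
Only numpy, scipy, OpenCV 4.12 (cv2) and the standard library are available. Lean on these libraries where they do the work, as an engineer would, in place of code of your own. Each camera call takes 0.05 s, during which the arm holds its last target. There are 200 camera calls.

TASK

A new roll of labels has been put into the label printer on the storeroom counter: with closed fingertips, push its raised cover down until it is fully shut, then switch the printer on by pressing down the raised far end of the power rocker, and then press the wide feed key and keep it fully down for about two seconds so that the printer finds the first label. Let go of the key and draw clear of everything. Only push and press: do not swing the cover further open, do not press the small round cutter key, and leave the things standing around the printer where they are.

Things in the scene. Friction and masses are not known exactly. Their poses are not given: they have to be found in the camera images.
- printer: white label printer, 230 mm deep (x) by 250 wide (y), fixed on the counter. Origin: centre of its underside; x from its front (robot side) to its back, y left, z up. y -40 to 125 mm: media bay under a hinged cover, top 150 mm high when shut. y -125 to -40: control column, flat grey deck 132 mm high; in line at y -82.5: feed key x -86, cutter key x -34, flat display x 20, power rocker x 78 mm
- cover (a joint): opening angle of the cover in rad about its hinge along the printer's back: 0 = fully shut; starts 0.55 to 0.95, raised. The hinge is stiff and the cover stays where it is left; pushing the free edge down takes about 1 to 3 N. The cover has a hard stop at 0
- cover_hinge (a point): middle of the cover's width on the hinge axis (axis along the printer's y), 106 mm behind and 44 mm left of the printer's origin, 108 mm above the counter. Its frame turns with the cover; with the cover shut its axes are the printer's
- cover_push (a point): point on the flat outer face of the cover, mid-width (cover 160 mm wide), in the cover's frame at (-165, 0, 42) mm from cover_hinge: 165 mm from the hinge axis towards the free edge, which is 45 mm further on. Cover frame: x from the free edge to the hinge, z out of the outer face
- power (a joint): angle of the power rocker in rad about its crosswise axis: 0 = off (far end standing up), 0.30 = fully on (far end down, near end up), with a hard stop at both. It is stiff and stays where it is left, so press it right down; takes about 3 N near its end
- power_far_end (a point): spot to press to switch on: on the rocker's far half, 12.4 mm behind its pivot line. Black rocker 32 mm long (printer's x), 23 wide, shallow V face, in a low white frame 3 mm above the deck; pivot line 137 mm above the counter. Off: far end 5 mm above the pivot line (this point 3.8 mm); on: the far half lies level, 137 mm above the counter
- feed (a joint): how far the feed key is pressed, in m: 0 = up, 0.004 = fully down; springs back; starts at 2 N, fully down at 4 N
- feed_top (a point): centre of the top of the feed key: black oblong key, 38 mm across (printer's y) by 20 mm (printer's x), its top 6 mm above the deck (138 mm above the counter) when up, 2 mm when fully down
- cut (a joint): how far the cutter key is pressed, in m: 0 = up, 0.004 = fully down; springs back. Not to be pressed
- cut_top (a point): centre of the top of the cutter key: small round black key of 14 mm diameter, 6 mm high above the deck, 52 mm behind the feed key
- spare_roll: loose spare roll of labels lying flat, 88 mm outside diameter, 57 mm high; origin centre of its underside. Leave alone
- carton: loose small cardboard carton of screws with a paper band, 80 x 60 x 45 mm high; origin centre of its underside. Leave alone
- anchor_tub: loose white round tub with a black cap, 52 mm diameter, 75 mm high; origin centre of its underside. Leave alone
- marker: loose grey marker pen lying on the counter in front of the printer, 122 mm long along its x, 19 mm thick; origin under its middle. Leave alone

How it is judged:
By the outcome, as a careful person would: the job done as asked, in the order asked, and still so for the second after the job is handed in, with the robot touching nothing.
It also fails if it takes over 51 s, if anything falls off the work surface, if the arm or the gripper's body presses on something with over 40 N, if the wrist force passes 120 N, or if a joint passes its speed limit or range.

## Working session

There is one attempt and no reset: what is moved stays moved. The work goes in short steps, Python scripts to look and compute and a tool call to move; the robot and the scene stay as the last step left them, time stands still between calls to the robot, and variables do not carry over. Pictures are saved under pics/ and viewed, at most 10 in all, crops included, and the job is handed in when it is done.

Besides the shell and the picture viewer there is one more tool, called in YAML: its name, and indented under it one key for each argument. send_rows: Moves the arm, as the interface text tells. Its arguments: {"type":"object","properties":{"commands":{"type":"array","items":{"type":"array","items":{"type":"number"}}},"grip":{"type":"number"},"newtons":{"type":"number"}},"required":["commands"]}

```bash
mkdir -p pics
cat > h.py <<'E'
import numpy as np, cv2, json
from scipy.spatial.transform import Rotation as R
from plant import manip
def cam(n,save=None):
    c=manip.camera(n)
    if save: cv2.imwrite('pics/'+save,c['pixels'][:,:,::-1])
    return c
def mats(c):
    return np.array([[c['fx'],0,c['cx']],[0,c['fy'],c['cy']],[0,0,1]]),np.array(c['D'],float),R.from_rotvec(c['orientation']).as_matrix() if len(c['orientation'])==3 else R.from_quat(c['orientation']).as_matrix(),np.array(c['xyz'])
def rays(c,uv):
    K,D,M,o=mats(c); n=cv2.undistortPoints(np.array(uv,float).reshape(-1,1,2),K,D)[:,0]
    return o,np.c_[n,np.ones(len(n))]@M.T
def plane(c,uv,z):
    o,d=rays(c,uv); return o+d*((z-o[2])/d[:,2])[:,None]
def proj(c,P):
    K,D,M,o=mats(c); return cv2.projectPoints((np.array(P,float)-o)@M,np.zeros(3),np.zeros(3),K,D)[0][:,0]
E
python3 - <<'E'
from h import *
for n in('scene','top'):
    c=cam(n,n+'1.png'); print(n,c['xyz'],c['orientation'],c['fx'])
s=manip.get_state(); print(s['tool_pos'],s['orientation'],s['clock'],s['contact_force'])
E
```

```text
scene [ 0.95019471 -0.24020983  1.04818807] [-2.40770029 -1.27230065  0.28808314] 544.2435869894015
top [0.38939025 0.03307367 0.98845182] [-2.05509392  2.16475556 -0.24504257] 510.28675830340353
[0.29238246 0.58018949 0.30311346] [-7.26584104e-01 -3.05614215e+00  2.22734814e-03] 0.1 [ 0.14159573  0.12483719 -0.94639022]
```

View pics/scene1.png

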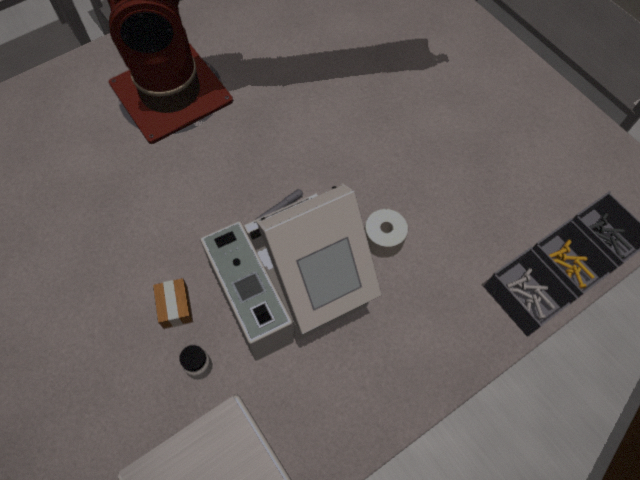

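View pics/top1.png

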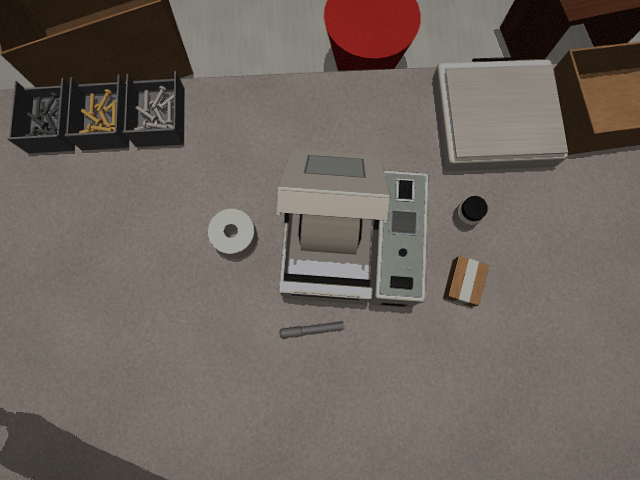

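Scene view: feed key (225,240), cutter (236,262), rocker (262,313), and cover free edge (262,218)–(350,187). Top view: feed key (401,283), cutter (403,252), rocker (405,189), and cover free-edge corners near (278,188) and (389,194). The pen lies in front of the printer, the roll to its left, and the carton and tub to its right.

Run:
```python
from h import *
top=cv2.imread('pics/top1.png'); sc=cv2.imread('pics/scene1.png')
def blob(im,uv,r=18,th=45):
    x,y=uv; g=cv2.cvtColor(im,6)
    m=(g<th).astype('uint8'); n,l,st,ce=cv2.connectedComponentsWithStats(m[y-r:y+r,x-r:x+r])
    k=l[r,r]; return ce[k]+[x-r,y-r],st[k,4],k
ct=cam('top'); cs=cam('scene')
P={}
for n,t,s,z in(('feed',(401,283),(225,240),.138),('cut',(403,252),(236,262),.138),('rock',(405,189),(262,313),.138)):
    a,b=blob(top,t),blob(sc,s); print(n,a,b)
    p,q=plane(ct,[a[0]],z)[0],plane(cs,[b[0]],z)[0]; print(p.round(4),q.round(4)); P[n]=(p+q)/2
d=P['rock']-P['feed']; print('len',np.linalg.norm(d),'yaw deg',np.degrees(np.arctan2(d[1],d[0])))
def tri(u,v):
    o1,d1=rays(ct,[u]);o2,d2=rays(cs,[v]);A=np.c_[d1[0],-d2[0]];k=np.linalg.lstsq(A,o2-o1,rcond=None)[0]
    a,b=o1+k[0]*d1[0],o2+k[1]*d2[0];return (a+b)/2,np.linalg.norm(a-b)
cr=np.hstack([cv2.resize(top[140:310,265:435],None,fx=2.35,fy=2.35,interpolation=2),cv2.resize(sc[180:350,200:390],None,fx=2.1,fy=2.35,interpolation=2)])
cv2.imwrite('pics/crop1.png',cr); print(cr.shape)
```

```text
feed (array([401.27419355, 282.08870968]), np.int32(248), np.int32(1)) (array([224.87700535, 239.13903743]), np.int32(187), np.int32(1))
[ 0.4916 -0.1122  0.138 ] [ 0.4963 -0.1128  0.138 ]
cut (array([402.47826087, 251.95652174]), np.int32(46), np.int32(1)) (array([235.975, 261.675]), np.int32(40), np.int32(2))
[ 0.5428 -0.1187  0.138 ] [ 0.5473 -0.1194  0.138 ]
rock (array([405.10043668, 189.21834061]), np.int32(229), np.int32(1)) (array([261.91133005, 313.93596059]), np.int32(203), np.int32(1))
[ 0.6537 -0.1331  0.138 ] [ 0.6583 -0.1334  0.138 ]
len 0.16335156087921682 yaw deg -7.292339828095002
(400, 799, 3)
```

View pics/crop1.png

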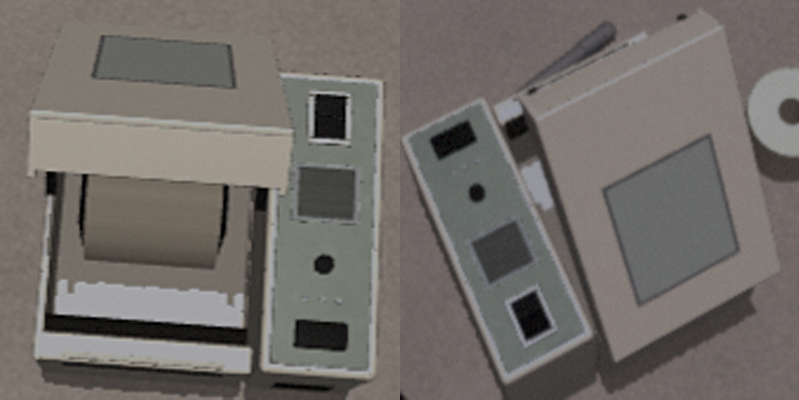

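Crop: the outer face's free-edge corners are at about (277.8,187.7) and (389.3,194.5) in top, and (353.3,191.9) and (265.2,229.8) in scene.

Run:
```python
from h import *
ct=cam('top'); cs=cam('scene')
def tri(u,v):
    o1,d1=rays(ct,[u]);o2,d2=rays(cs,[v]);A=np.c_[d1[0],-d2[0]];k=np.linalg.lstsq(A,o2-o1,rcond=None)[0]
    a,b=o1+k[0]*d1[0],o2+k[1]*d2[0];return (a+b)/2,np.linalg.norm(a-b)
yaw=np.radians(-7.29); M=R.from_euler('z',yaw).as_matrix()
feed=np.array([.494,-.1125,0]); O=feed-M@[-.086,-.0825,0]; print('O',O)
th=[]
for u,v in(((277.8,187.7),(353.3,191.9)),((389.3,194.5),(265.2,229.8))):
    p,e=tri(u,v); q=M.T@(p-O); h=q-[.106,.044,.108]
    print('corner',q.round(4),e.round(4)); th.append(np.arctan2(h[2],-h[0])-np.arctan2(.042,.21)); print(np.hypot(h[0],h[2]),th[-1])
t=np.mean(th); print('theta',t)
for a in (t,.6,.4,.2,.1,0):
    for r in(.165,.19):
        q=np.array([.106-r*np.cos(a)+.042*np.sin(a),.044,.108+r*np.sin(a)+.042*np.cos(a)]); print(round(a,2),r,(O+M@q).round(3))
for n,q in dict(feed=(-.086,-.0825,.138),rockfar=(.078+.0124,-.0825,.1408)).items(): print(n,(O+M@q).round(4))
s=manip.get_state(); print(s['clock'],s['tool_pos'],R.from_rotvec(s['orientation']).as_matrix().round(3))
```

```text
O [ 0.58977338 -0.04157955  0.        ]
corner [0.0117 0.1233 0.2938] 0.0013
0.20836988401399015 0.903529399546357
corner [ 0.0121 -0.0342  0.2997] 0.003
0.21341833928333293 0.9178736627078162
theta 0.9107015311270866
0.91 0.165 [ 0.633 -0.003  0.264]
0.91 0.19 [ 0.618 -0.001  0.284]
0.6 0.165 [0.589 0.003 0.236]
0.6 0.19 [0.568 0.006 0.25 ]
0.4 0.165 [0.566 0.006 0.211]
0.4 0.19 [0.543 0.009 0.221]
0.2 0.165 [0.548 0.008 0.182]
0.2 0.19 [0.524 0.011 0.187]
0.1 0.165 [0.542 0.009 0.166]
0.1 0.19 [0.517 0.012 0.169]
0 0.165 [0.537 0.01  0.15 ]
0 0.19 [0.512 0.013 0.15 ]
feed [ 0.494  -0.1125  0.138 ]
rockfar [ 0.669  -0.1349  0.1408]
0.3 [0.292463   0.58036092 0.30361624] [[-0.893  0.45  -0.   ]
 [ 0.45   0.893 -0.   ]
 [ 0.    -0.001 -1.   ]]
```

send_rows:
  commands:
    - [0,0,-4,-6.5]
    - [0,0,-4,-6.5]
    - [0,0,-4,-6.5]
    - [-2.4,-3.1,0,0]
    - [-2.4,-3.1,0,0]
    - [-2.4,-3.1,0,0]
    - [-2.4,-3.1,0,0]
    - [-2.4,-3.1,0,0]
    - [-2.4,-3.1,0,0]
    - [-2.4,-3.1,0,0]
    - [-2.4,-3.1,0,0]
    - [-2.4,-3.1,0,0]
    - [-2.4,-3.1,0,0]
    - [-2.4,-3.1,0,0]
    - [-2.4,-3.1,0,0]
    - [-2.4,-3.1,0,0]
    - [-2.4,-3.1,0,0]
    - [-2.4,-3.1,0,0]
    - [0,0,0,0]
    - [0,0,0,0]
  grip: -1
  newtons: 20

```text
clock: 2.3
tool_pos: [0.5912, 0.0728, 0.4237]
orientation: [-0.202, -3.135, 0.0]
contact_force: [-0.2, 0.9, -0.6]
grip_width: 0.0002
gripper_force: 0.0
```

send_rows:
  commands:
    - [-2.6,-3.5,0,0]
    - [-2.7,-3.4,0,0]
    - [0,0,2,0]
    - [0,0,2,0]
    - [0,0,0.5,0]
    - [0,0,0,0]

```text
clock: 2.9
tool_pos: [0.6344, 0.0002, 0.3784]
orientation: [-0.195, -3.134, -0.001]
contact_force: [-0.2, 0.0, -0.2]
grip_width: 0.0001
gripper_force: 0.0
```

Run:
```python
from h import *
a=cam('wrist')['pixels'];b=cam('top')['pixels'][130:330,240:480]
cv2.imwrite('pics/w2.png',np.hstack([cv2.resize(a,(400,300)),cv2.resize(b,(360,300))])[:,:,::-1])
```

```text
(no output)
```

View pics/w2.png

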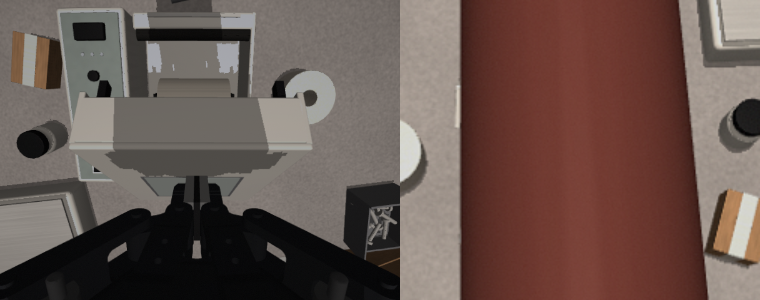

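The wrist view shows the closed tips just beyond the free edge, over the outer face at mid-width, with nothing in the way.

send_rows:
  commands:
    - [0,0,1,0]
    - [0,0,1,0]
    - [0,0,0.8,0]
    - [0.8,0,0.5,0]
    - [0.9,0,0.5,0]
    - [0.9,0,0.5,0]
    - [0.7,0,0.6,0]
    - [0.7,0,0.6,0]
    - [0.8,0,0.5,0]
    - [0,0,0,0]

```text
clock: 4.0
tool_pos: [0.586, 0.0048, 0.3181]
orientation: [-0.198, -3.134, -0.0]
contact_force: [-0.2, 0.8, -1.1]
grip_width: -0.0002
gripper_force: 0.0
```

send_rows:
  commands:
    - [0.5,0,0.8,0]
    - [0.7,0,0.8,0]
    - [0.7,0,0.8,0]
    - [0.5,0,0.8,0]
    - [0.5,0,0.8,0]
    - [0.6,0,0.8,0]
    - [0,0,0,0]

```text
clock: 4.7
tool_pos: [0.5513, 0.0091, 0.2695]
orientation: [-0.198, -3.133, 0.001]
contact_force: [0.0, 0.3, 0.1]
grip_width: 0.0004
gripper_force: 0.0
```

Run:
```python
from h import *
a=cam('wrist')['pixels'];b=cam('scene')['pixels'][130:380,160:460]
cv2.imwrite('pics/w3.png',np.hstack([cv2.resize(a,(400,300)),cv2.resize(b,(360,300))])[:,:,::-1])
```

```text
(no output)
```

View pics/w3.png

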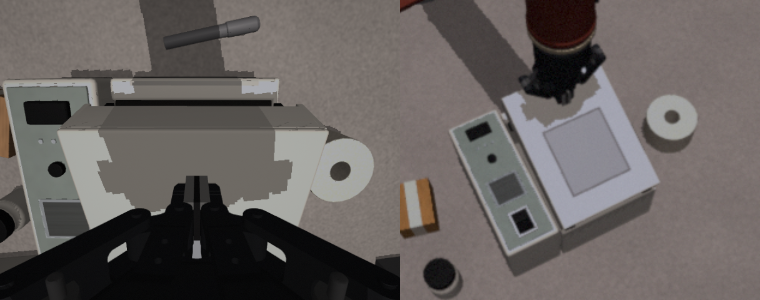

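The cover has followed the tips and is now mostly closed; I'll keep going.

send_rows:
  commands:
    - [0.4,0,0.8,0]
    - [0.4,0,0.8,0]
    - [0.4,0,0.8,0]
    - [0.3,0,0.8,0]
    - [0.2,0,0.8,0]
    - [0,0,0.4,0]
    - [0,0,0.2,0]
    - [0,0,0.2,0]
    - [0,0,0,0]

```text
clock: 5.7
tool_pos: [0.5358, 0.0112, 0.223]
orientation: [0.199, 3.135, -0.0]
contact_force: [0.4, -0.4, 0.0]
grip_width: 0.0006
gripper_force: 0.0
```

send_rows:
  commands:
    - [0,0,0.2,0]
    - [0,0,0.2,0]
    - [0,0,0.2,0]
    - [0,0,0,0]
    - [0,0,0,0]

```text
clock: 6.2
tool_pos: [0.5361, 0.011, 0.2222]
orientation: [0.199, 3.134, 0.004]
contact_force: [-23.3, -1.5, 53.2]
grip_width: 0.0002
gripper_force: 26.2
```

send_rows:
  commands:
    - [0,0,-1,0]
    - [0,0,-3,0]
    - [0,0,-4,0]
    - [-3,-2.6,0,0]
    - [-3,-2.6,0,0]
    - [-3,-2.6,0,0]
    - [-3,-2.5,0,0]
    - [-3,-2.5,0,0]
    - [0,0,0,0]
    - [0,0,0,0]

```text
clock: 7.2
tool_pos: [0.6684, -0.1355, 0.2962]
orientation: [-0.201, -3.134, 0.001]
contact_force: [-0.3, 0.8, -0.0]
grip_width: 0.0004
gripper_force: 0.0
```

Run:
```python
from h import *
a=cam('wrist','wr4.png')['pixels'];b=cam('scene','sc4.png')['pixels'][130:380,160:460]
cv2.imwrite('pics/w4.png',np.hstack([cv2.resize(a,(440,330)),cv2.resize(b,(360,330))])[:,:,::-1])
```

```text
(no output)
```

View pics/w4.png

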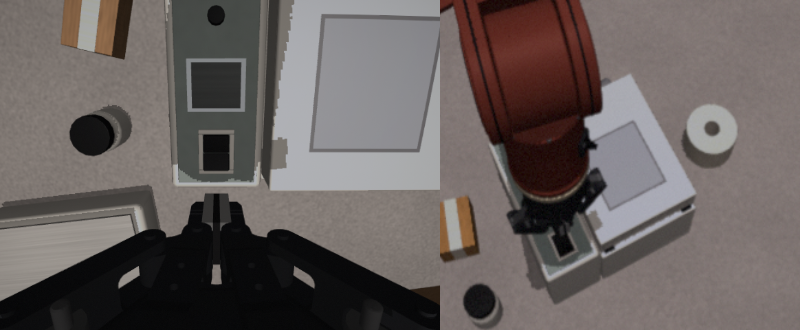

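The cover lies flat and shut. In the wrist picture the rocker is at about (313,221) and the cutter at (314,22), full-scale pixels.

Run:
```python
from h import *
c=cam('wrist'); im=cv2.imread('pics/wr4.png'); g=cv2.cvtColor(im,6)
s=manip.get_state(); M=R.from_rotvec(s['orientation']).as_matrix(); T=np.array(s['tool_pos'])
Q={}
for n,(x,y),z in(('rock',(313,221),.138),('cut',(314,22),.138)):
    for th in (25,40):
        r=40; y0,x0=max(y-r,0),x-r; k,l,st,ce=cv2.connectedComponentsWithStats((g<th)[y0:y+r,x0:x+r].astype('uint8'))
        i=1+st[1:,4].argmax(); uv=ce[i]+[x0,y0]; p=plane(c,[uv],z)[0]; Q[n]=p; print(n,th,uv.round(1),st[i],p.round(4))
d=Q['rock']-Q['cut'];L=np.linalg.norm(d);u=d/L; print(L,np.degrees(np.arctan2(u[1],u[0])))
t=Q['rock']+.0124*u; t[2]=.138; print('target',t,'tool delta cm',(M.T@(t-T)*100).round(2))
f=Q['cut']-.052*u; print('feed',f)
```

```text
rock 25 [314.  221.5] [  23   15   37   52 1910] [ 0.6563 -0.133   0.138 ]
rock 40 [314.  221.4] [  22   15   38   52 1922] [ 0.6563 -0.1331  0.138 ]
cut 25 [313.7  22.1] [ 28   8  25  29 564] [ 0.5461 -0.1193  0.138 ]
cut 40 [313.9  22. ] [ 27   8  26  29 590] [ 0.5461 -0.1192  0.138 ]
0.11105358039313136 -7.168450369134524
target [ 0.66859331 -0.13460286  0.138     ] tool delta cm [-0.06 -0.12 15.92]
feed [ 0.49451115 -0.11270855  0.138     ]
```

send_rows:
  commands:
    - [0,0,3,0]
    - [0,0,3,0]
    - [0,0,1.4,0]
    - [0,0,0.4,0]
    - [0,0,0.2,0]
    - [0,0,0.2,0]
    - [0,0,0.2,0]
    - [0,0,0.2,0]
    - [0,0,0.2,0]
    - [0,0,0,0]

```text
clock: 8.35
tool_pos: [0.669, -0.1348, 0.2098]
orientation: [0.198, 3.133, -0.0]
contact_force: [2.1, -0.0, 4.7]
grip_width: -0.0002
gripper_force: 2.3
```

send_rows:
  commands:
    - [0,0,0.2,0]
    - [0,0,0.1,0]
    - [0,0,0,0]
    - [0,0,0,0]

```text
clock: 8.75
tool_pos: [0.669, -0.1349, 0.2095]
orientation: [0.198, 3.132, 0.001]
contact_force: [-6.1, 3.4, 23.4]
grip_width: 0.0002
gripper_force: 11.9
```

send_rows:
  commands:
    - [0,0,-1,0]
    - [0,0,-3,0]
    - [0,0,-4.5,0]
    - [0,0,0,0]

```text
clock: 9.15
tool_pos: [0.6699, -0.1357, 0.2972]
orientation: [0.199, 3.127, -0.001]
contact_force: [1.0, -0.4, 0.4]
grip_width: 0.0001
gripper_force: 0.0
```

Run:
```python
from h import *
b=cam('wrist','wr5.png')['pixels']; a=cv2.imread('pics/wr4.png')[:,:,::-1]
f=lambda i:cv2.convertScaleAbs(cv2.resize(i[150:300,240:390],(390,390)),alpha=2,beta=20)
cv2.imwrite('pics/w5.png',np.hstack([f(a),f(b)])[:,:,::-1])
```

```text
(no output)
```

View pics/w5.png

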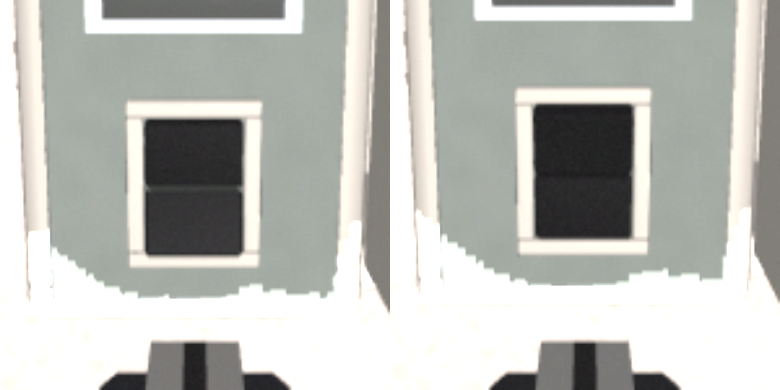

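Before and after: the pivot line has moved and the far half now appears shorter, so the rocker has tipped over to on. Next is the feed key.

send_rows:
  commands:
    - [3.5,0,0,0]
    - [3.5,0,0,0]
    - [3.5,0,0,0]
    - [3.5,0,0,0]
    - [3.7,0,0,0]
    - [0,0,0,0]
    - [0,0,3,0]
    - [0,0,3,0]
    - [0,0,1.5,0]
    - [0,0,0,0]

```text
clock: 10.2
tool_pos: [0.4913, -0.1121, 0.2132]
orientation: [-0.198, -3.13, 0.001]
contact_force: [0.6, -0.2, 0.7]
grip_width: -0.0002
gripper_force: 0.0
```

send_rows:
  commands:
    - [-0.3,0,0,0]
    - [0,0,0.5,0]
    - [0,0,0.4,0]
    - [0,0,0,0]
    - [0,0,0,0]
    - [0,0,0,0]
    - [0,0,0,0]

```text
clock: 10.9
tool_pos: [0.496, -0.1128, 0.2074]
orientation: [0.198, 3.134, 0.0]
contact_force: [3.0, -0.0, 4.1]
grip_width: -0.0
gripper_force: 1.7
```

send_rows:
  commands:
    - [0,0,0.2,0]
    - [0,0,0,0]
    - [0,0,0,0]
    - [0,0,0,0]

```text
clock: 11.3
tool_pos: [0.4961, -0.1128, 0.2065]
orientation: [0.199, 3.134, 0.001]
contact_force: [-4.1, 0.3, 18.7]
grip_width: 0.0005
gripper_force: 9.8
```

send_rows:
  commands:
    - [0,0,0,0]
    - [0,0,0,0]
    - [0,0,0,0]
    - [0,0,0,0]
    - [0,0,0,0]
    - [0,0,0,0]
    - [0,0,0,0]
    - [0,0,0,0]
    - [0,0,0,0]
    - [0,0,0,0]
    - [0,0,0,0]
    - [0,0,0,0]
    - [0,0,0,0]
    - [0,0,0,0]
    - [0,0,0,0]
    - [0,0,0,0]
    - [0,0,-2,0]
    - [0,0,-4,0]
    - [0,0,-4,0]
    - [0,0,-4,0]

```text
clock: 13.3
tool_pos: [0.4946, -0.1127, 0.3456]
orientation: [-0.199, -3.133, 0.0]
contact_force: [1.6, 0.2, -0.4]
grip_width: 0.0
gripper_force: 0.0
```

send_rows:
  commands:
    - [0,0,-3,0]
    - [0,0,0,0]
    - [0,0,0,0]

```text
clock: 13.6
tool_pos: [0.4953, -0.1127, 0.3745]
orientation: [-0.198, -3.134, -0.0]
contact_force: [0.3, 0.6, -0.5]
grip_width: 0.0
gripper_force: 0.0
```

Run:
```python
from h import *
a=cam('scene')['pixels'][130:380,160:460];b=cam('wrist')['pixels']
cv2.imwrite('pics/w6.png',np.hstack([cv2.resize(a,(400,333)),cv2.resize(b,(400,333))])[:,:,::-1])
```

```text
(no output)
```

View pics/w6.png

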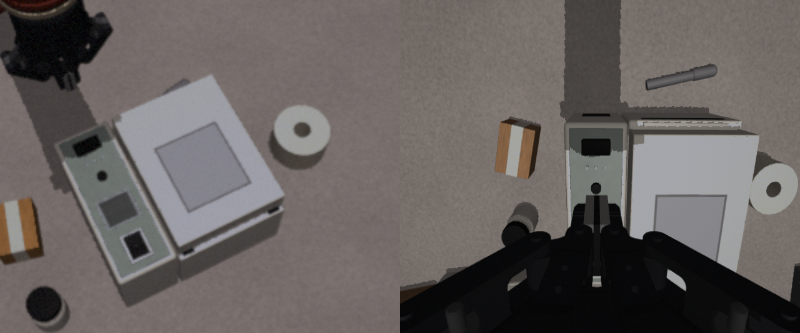

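The cover is shut, the arm is clear, and the roll, carton, tub and pen are where they were.

```bash
python3 -c "
from plant import manip; print(manip.finish_job())"
```

```text
the job is handed in; nothing more can be done
None
```

The job is handed in: I pushed the cover shut, switched the rocker on, and held the feed key down for about two seconds. I then let go and drew clear after 13.6 s, with nothing around the printer moved.

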